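# Set the relay dial and trip the breaker with its sprung lever

### The job

Do the trip check on this breaker bench: turn the black dial on the grey relay until its white pointer lines up with the red mark on the scale. Then, with the dial set, push the sprung red trip lever fully down to its stop, hold it there for about a second and let it spring back up. Leave the green lever and everything lying around as they are.

Things in the scene. Friction and masses are not known exactly. Their poses are not given: they have to be found in the camera images.
- dial (a joint): angle of the relay's black setting dial, rad, from -2.1 to 2.1, growing clockwise seen from above; 0 when the pointer faces the relay's front (-x side). It turns stiffly and stays where it is left
- relay: grey relay box 150 (x) x 140 (y) x 60 mm bolted to the table, with the dial at the centre of its flat top on a round white scale; origin at the centre of its underside
- dial_grip (a point): point on the dial's vertical axis at the height to grip, 26 mm above the dial's underside, which is 61.5 mm above the table. The dial is a black disc 90 mm across, 7 mm thick, with an upright bar grip across its centre 66 mm long, 16 mm wide, its top 42 mm above the underside. The bar lies along the line to the pointer
- dial_pointer (a point): end of the dial's white pointer line, on the rim of the disc, 45 mm from the axis; the white line runs along one half of the bar's top and on to the rim
- set_mark (a point): inner end of the red set mark (a flat red tab 22 x 9 x 3 mm, lying radially on the white scale round the dial), 45 mm from the dial's axis: where the pointer's end comes when the dial is set. The mark is fixed; at the start it lies 0.55 to 1.5 rad clockwise of the pointer
- red_unit: red trip lever unit: steel base plate 170 (x) x 80 (y) x 10 mm bolted to the table, with two aluminium cheeks, 98 mm high, towards its +x end, 44 mm long, centred 55 mm from the middle; origin at the centre of the underside. The lever is hinged between the cheeks, 75 mm up, and reaches to -x
- red_lever (a joint): angle of the red trip lever, rad: 0 at rest (up, rising 0.2 rad from hinge to pad), 0.4 fully down at its stop. A spring holds it up: 3 N at the pad to start it, about 10 N at full stroke
- red_pad (a point): centre of the upper face of the red pad (52 mm long, 50 mm wide, 16 mm thick, at the lever's free end), 105 mm from the hinge axis and about 106 mm above the table at rest, about 64 mm fully down; it goes down almost vertically
- green_unit: green closing lever unit, same construction and sizes as the red one, with a green pad
- green_lever (a joint): angle of the green closing lever, same construction with a green pad: 0 at rest, 0.4 fully down
- green_pad (a point): centre of the upper face of the green pad
- screwdriver: screwdriver, 180 mm long, lying between the units; origin at its underside; not part of the job
- contact: copper contact stud, 128 mm long, lying between the units; origin at its underside; not part of the job
- cap_a: red plastic cap, 72 mm across, 60 mm high; origin at its underside; not part of the job
- cap_b: second red plastic cap, same size; origin at its underside; not part of the job
- insulator: white ribbed insulator, 68 mm across, 90 mm high, standing; origin at its underside; not part of the job
- wrench: steel wrench, 190 mm long, lying; origin at its underside; not part of the job
- grease: closed jar, 64 mm across, 80 mm high, standing; origin at its underside; not part of the job
Things that resemble listed ones, but are neither listed nor needed, are in the scene too. Leave any turquoise look-alike of the relay alone. What is shaped like the red_unit but orange is not meant.

How it is judged:
On the way, in this order (a step that is already met when the one before it is completed fails the run):
1. the dial's pointer is on the red mark (ends within 6.5 mm) and at rest (horizontal distance between dial_pointer and set_mark below 0.0065 m and velocity of joint dial between -0.1 and 0.1 rad/s), for 0.3 s.
2. with the dial set, the red lever is held at least nine tenths of the way down for 0.5 s (horizontal distance between dial_pointer and set_mark below 0.0065 m and value of joint red_lever above 0.36 rad), for 0.5 s.
At the end, for the whole second after the job is handed in: The dial's pointer end is within 6.5 mm of the red mark's inner end (about 8 degrees), and the red and green levers are both up (below 0.04 rad) (horizontal distance between dial_pointer and set_mark below 0.0065 m and value of joint each of red_lever, green_lever below 0.04 rad); the robot touches nothing.
It fails at once if the red lever is pushed (past 0.15 rad) while the dial is not on the mark (not (horizontal distance between dial_pointer and set_mark below 0.0065 m) and value of joint red_lever above 0.15 rad).
It fails at once if the green lever is pushed (past 0.12 rad) (value of joint green_lever above 0.12 rad).
It fails at once if a loose thing lying around is moved by more than 30 mm (distance of any of screwdriver, contact, cap_a, cap_b, insulator, wrench, grease from where it was at the start of the episode above 0.03 m).
It also fails if it takes over 56 s, if anything falls off the work surface, if the arm or the gripper's body presses on something with over 40 N, if the wrist force passes 120 N, or if a joint passes its speed limit or range.

### The arm

A 6-joint arm with a two-finger parallel gripper is mounted at the origin on the work surface. World frame = base frame: x ahead of the robot, y to its left, z up, the work surface at z = 0. Lengths are in m, angles in rad, forces in N, time in s.
With the tool pointing down it reaches from about 0.275 to 0.75 m from the base axis. Payload 10.2 kg.
Tool frame: the origin (TCP) lies midway between the tips of the shut fingers; the grasp point (between the pads) lies 19 mm behind it (manip.grip_point_offset is the distance from the TCP to the grasp point, in m); z points along the fingers, y is the line along which they close (so a half turn about z gives the same grasp; the last joint's range is limited). The gripper opens to 85 mm and grips with 20 to 120 N. Pads are 22 mm wide; open, the fingers measure 114 mm over their backs; the gripper's body (76 mm by 85 mm) begins 54 mm behind the grasp point. The pads swing forward as they close: fully open they stand 13 mm farther back than shut.
Start: joints at [-1.324, 0.313, 1.498, -0, 1.331, -0.223], TCP at [0.238, -0.468, 0.231] pointing down, gripper open.
Joint ranges: [-2.94, 2.94], [-0.97, 2.17], [0.19, 2.56], [-1.23, 4.37], [0.02, 3.11], [-2.88, 2.88]. Speed limits (rad/s): [2.39, 2.39, 3.01, 3.14, 3.14, 3.14].

### API

Orientations are given as a unit quaternion [w, x, y, z].
In Python, from rig import manip gives the robot as it stands.
- The arm moves only by the tool carry_out, never from a script. Its argument "steps" is one flat list of numbers, 7 for each row, row after row: the shift along the tool's x, y, z in mm, then the turn, a rotation vector about the tool's x, y, z in degrees, then the finger opening in mm, from 0 to 85.4. A call has 1 to 20 rows; each row is the pose to reach, as a shift and turn from the pose commanded when the call began, along the tool's axes at that moment; what a row does not reach only later rows make up. A row lasts 1/12 s, in which the tool goes at most 41.7 mm and 7.16 degrees, less where a joint would pass 70% of its speed; a pose out of reach is approached as far as the arm can. A call with a gripper value outside its range is refused whole. The fingers move at their own pace and stop on an object; "force" is the grip in N (left out, the last holds). Time passes only in rows, so rows that repeat a pose let the fingers close. It gives the time, the measured TCP pose, the force, the opening and the grip force at its end, in the units of the state.
- manip.state(): the state, without advancing time (a new reading comes with each control period).
- manip.get_image(name): name is "side" or "top"; returns a dict with "frame" (384x512x3 uint8, blue, green, red), "fx", "fy", "cx", "cy" (pixels), "R" (3x3) and "t" (3): a world point X has camera coordinates R X + t. Camera axes: x right, y down, z forward; pixel columns grow to the right and rows downward; lengths in m; the calibration is good to about 2 mm. A picture is of the moment at which its call begins. There is no depth.
- manip.sign_off(): hands the job in; it is judged then, once.
Trained networks look in a picture, given as the dict that the camera call returned (one of the last four; its "shot" number tells which), for a name from the list of things; names that differ only in an ending like _2 or _b are one class to them, and where a whole thing is asked for, a point or a joint stands for the part that bears it (a point fixed in the world has none). Each returns a list of dicts, best first, with "p" (0 to 1); they miss things now and then, are a little off and sometimes report something else, mostly with a low value. They report only what shows in the picture. A call takes as long as a camera call. They do not tell look-alikes from the thing itself.
- manip.masks_of(label, picture): "region" (384x512 bool, what is visible of it) and "pixel" ([column, row] in pixels, amid what is visible of it).
The state is a dict: "time": time; "joint_pos": joint angles; "qvel": joint speeds; "joint_torque": joint torques, N m; "position": TCP position; "tool_rot": TCP orientation; "wrist_force": force on the tool from outside, world axes, zero at the start; "ft_torque": the same for the moment, N m; "width": opening from 0.0 (shut) to 1.0 (fully open); "finger_force": force on a finger pad.
Only numpy, scipy, OpenCV 4.12 (cv2) and the standard library are available. Lean on these libraries where they do the work, as an engineer would, in place of code of your own. Each camera call takes 0.05 s, during which the arm holds its last target. There are 200 camera calls.

## Working session

There is one attempt and no reset: what is moved stays moved. The work goes in short steps, Python scripts to look and compute and a tool call to move; the robot and the scene stay as the last step left them, time stands still between calls to the robot, and variables do not carry over. Pictures are saved under pics/ and viewed, at most 10 in all, crops included, and the job is handed in when it is done.

Besides the shell and the picture viewer there is one more tool, called after "Call:" by a JSON object that holds its "op" and its "data", one argument or row to a line. carry_out: Moves the arm, as the interface text tells. Its arguments: {"type":"object","properties":{"steps":{"type":"array"},"force":{"type":"number"}},"required":["steps"]}

```bash
mkdir -p pics; cat > h.py <<'E'
import numpy as np, cv2
from rig import manip
def ray(im,px,z):
    d=np.array([(px[0]-im['cx'])/im['fx'],(px[1]-im['cy'])/im['fy'],1.])
    R=np.array(im['R']);t=np.array(im['t']);c=-R.T@t;w=R.T@d
    return c+w*(z-c[2])/w[2]
def proj(im,X):
    p=np.array(im['R'])@np.array(X)+np.array(im['t']);return np.array([im['fx']*p[0]/p[2]+im['cx'],im['fy']*p[1]/p[2]+im['cy']])
E
python3 - <<'E'
from h import *
a=manip.get_image('top');b=manip.get_image('side')
cv2.imwrite('pics/top.png',cv2.resize(a['frame'],None,fx=1.5,fy=1.5));cv2.imwrite('pics/side.png',cv2.resize(b['frame'],None,fx=1.5,fy=1.5))
for im in (a,b):
  R=np.array(im['R']);print('cam',-R.T@np.array(im['t']),im['fx'])
  for l in ['relay','dial','dial_pointer','red_unit','red_pad','green_unit','green_pad','cap_a','insulator','grease','wrench','screwdriver']:
    print(l,[(round(d['p'],2),np.round(d['pixel']).tolist(),int(d['region'].sum())) for d in manip.masks_of(l,im)[:4]])
s=manip.state();print(s['position'],s['tool_rot'],s['time'])
E
```

```text
cam [0.31581004 0.01263003 1.35458067] 434.6072497168706
relay [(0.95, [155.0, 272.0], 2700), (0.61, [167.0, 185.0], 2438)]
dial [(0.84, [167.0, 186.0], 697), (0.71, [154.0, 272.0], 751)]
dial_pointer [(0.93, [164.0, 189.0], 651), (0.92, [157.0, 271.0], 764)]
red_unit [(0.8, [336.0, 203.0], 1473), (0.67, [403.0, 244.0], 1722)]
red_pad [(0.93, [345.0, 206.0], 590), (0.87, [409.0, 246.0], 690)]
green_unit [(0.67, [249.0, 195.0], 1339), (0.2, [249.0, 197.0], 590)]
green_pad [(0.72, [246.0, 195.0], 551)]
cap_a [(0.92, [226.0, 139.0], 386), (0.84, [100.0, 260.0], 475)]
insulator [(0.84, [411.0, 189.0], 503), (0.32, [166.0, 188.0], 693)]
grease [(0.64, [188.0, 137.0], 403)]
wrench [(0.58, [302.0, 143.0], 323)]
screwdriver [(0.84, [209.0, 242.0], 248)]
cam [-0.13472285  0.68617936  0.975594  ] 397.95164761787225
relay [(0.9, [197.0, 241.0], 2298), (0.57, [250.0, 296.0], 3132)]
dial [(0.87, [195.0, 235.0], 522), (0.32, [198.0, 241.0], 2239)]
dial_pointer [(0.97, [250.0, 291.0], 803), (0.87, [195.0, 237.0], 531), (0.5, [198.0, 242.0], 2245)]
red_unit [(0.96, [310.0, 166.0], 1037), (0.56, [382.0, 169.0], 527)]
red_pad [(0.77, [324.0, 159.0], 285), (0.52, [386.0, 156.0], 170)]
green_unit [(0.97, [257.0, 204.0], 1392), (0.56, [197.0, 235.0], 551), (0.15, [196.0, 241.0], 2326)]
green_pad [(0.93, [266.0, 190.0], 426)]
cap_a [(0.96, [189.0, 332.0], 737), (0.73, [207.0, 192.0], 378), (0.62, [194.0, 235.0], 563)]
insulator []
grease [(0.89, [180.0, 209.0], 505), (0.3, [264.0, 192.0], 328)]
wrench [(0.68, [258.0, 167.0], 118)]
screwdriver [(0.66, [261.0, 250.0], 291)]
[ 0.23766441 -0.46813432  0.23128591] [-1.00008281e-05  9.72537704e-01  2.32745384e-01  4.69982592e-06] 1.3
```

View pics/top.png

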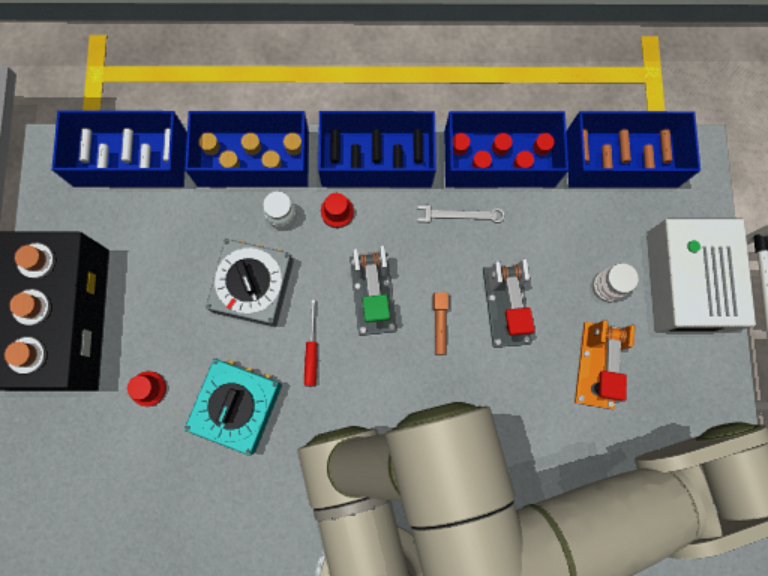

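View pics/side.png

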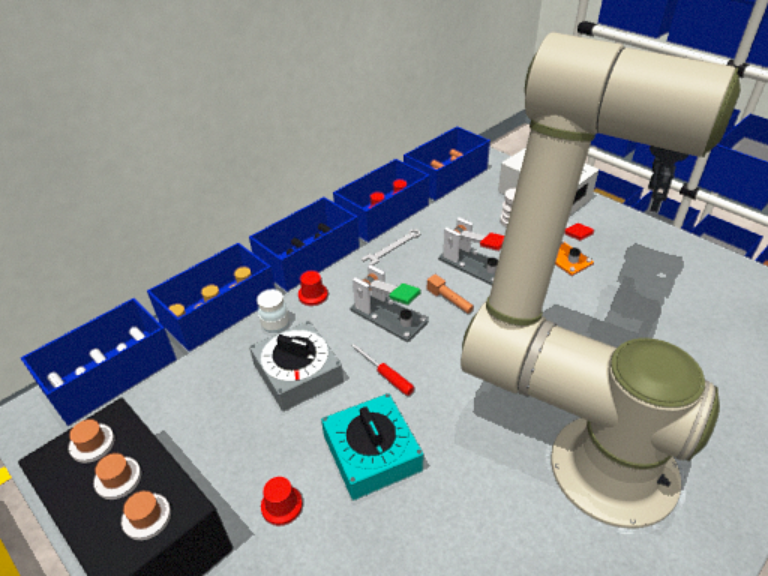

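The pictures show two candidate relays: the grey one at top (167,186) with a white scale and red mark, and a turquoise one at (155,272), which is the look-alike. The lever candidates are the grey-based red-pad unit at (340,203) and an orange one at (403,244). The grey relay and the steel-based unit fit the description, so I'll confirm them in a crop.

```bash
python3 - <<'E'
from h import *
a=manip.get_image('top');f=a['frame']
c1=cv2.resize(f[150:225,130:205],(590,590),interpolation=cv2.INTER_CUBIC)
c2=cv2.resize(f[170:235,315:365],(200,260),interpolation=cv2.INTER_CUBIC)
o=np.zeros((590,800,3),np.uint8);o[:,:590]=c1;o[:260,595:795]=c2;cv2.imwrite('pics/crop.png',o)
hsv=cv2.cvtColor(f,cv2.COLOR_BGR2HSV)
red=((hsv[...,0]<8)|(hsv[...,0]>172))&(hsv[...,1]>130)&(hsv[...,2]>90)
def blob(c0,c1,r0,r1,z,n):
    m=np.zeros_like(red);m[r0:r1,c0:c1]=red[r0:r1,c0:c1]
    y,x=np.nonzero(m);print(n,len(x),x.mean(),y.mean(),ray(a,(x.mean(),y.mean()),z))
    P=np.array([ray(a,p,z)[:2] for p in zip(x,y)]);return P
P=blob(135,200,155,220,.063,'mark')
Q=blob(325,365,195,230,.106,'redpad');print(cv2.minAreaRect(Q.astype(np.float32)*1000))
for l,x0 in (('relay',167),('dial',167),('red_unit',336),('red_pad',345),('green_unit',249),('green_pad',246)):
  for d in manip.masks_of(l,a):
    if abs(d['pixel'][0]-x0)<8 and d['pixel'][1]<215:
      m=d['region'];y,x=np.nonzero(m);z={'relay':.06,'dial':.075,'red_unit':.02,'red_pad':.106,'green_unit':.02,'green_pad':.106}[l]
      W=np.array([ray(a,p,z)[:2]*1000 for p in zip(x,y)],np.float32)
      print(l,d['p'],W.mean(0),cv2.minAreaRect(W))
# white scale ring ellipse
m=((hsv[...,2]>175)&(hsv[...,1]<40)).astype(np.uint8);k=np.zeros_like(m);k[150:225,132:202]=1;m*=k
n,lab,st,ce=cv2.connectedComponentsWithStats(m);i=1+np.argmax(st[1:,4])
pts=cv2.findNonZero((lab==i).astype(np.uint8));(cc,r)=cv2.minEnclosingCircle(pts);print('ring',st[i],cc,r,ray(a,cc,.0605))
E
```

```text
mark 19 153.68421052631578 202.10526315789474 [0.54080446 0.29279667 0.063     ]
redpad 293 346.15699658703073 213.72013651877134 [ 0.49888112 -0.27629511  0.106     ]
((499.3753356933594, -276.7977600097656), (50.6885986328125, 50.391971588134766), 7.175708770751953)
relay 0.7 [584.9385  255.57263] ((585.9454345703125, 256.36700439453125), (146.65769958496094, 157.15675354003906), 77.9449691772461)
dial 0.57 [587.5545 258.372 ] ((588.0538940429688, 258.2292175292969), (86.51022338867188, 84.13819122314453), 1.6513407230377197)
red_unit 0.64 [ 545.85895 -274.03137] ((547.9443359375, -276.5999755859375), (176.89553833007812, 90.78107452392578), 3.449130058288574)
red_pad 0.65 [ 532.9643  -271.24646] ((541.3153686523438, -272.2109375), (137.68617248535156, 50.42887878417969), 5.842796325683594)
green_unit 0.71 [572.70984     8.0282135] ((574.9529418945312, 9.59494400024414), (179.49227905273438, 81.93744659423828), 6.36276912689209)
green_pad 0.97 [557.7788     6.304855] ((565.9381713867188, 4.290849685668945), (136.06985473632812, 50.088565826416016), 3.333895444869995)
ring [143 165  45  44 747] (165.16831970214844, 186.9158477783203) 22.65955924987793 [0.58807263 0.26034838 0.0605    ]
```

View pics/crop.png

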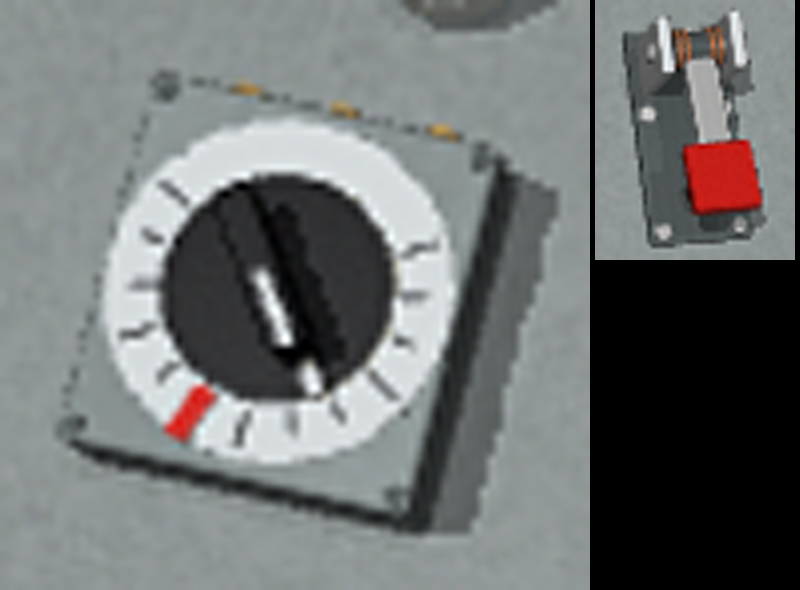

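The crop confirms both targets. The grey relay has its dial centre at about (165,186.2), pointer end at (170,199.4) and red mark at (153.7,202.1). The steel-based red unit has its pad at about (346,214).

The world positions are dial axis ≈ (0.588, 0.259) and pad ≈ (0.499, -0.277). The pointer sits at about -0.37 rad and the mark at +0.65, so the turn is about 58° clockwise. The measured radii (42 and 57 mm) agree with the given sizes. Next I'll move over the dial.

Call:
{"op": "carry_out", "data": {
  "steps": [32, -24, 0, 0, 0, 0.3, 60, 64, -49, 0, 0, 0, 0.6, 60, 96, -73, 0, 0, 0, 0.9, 60, 128, -98, 0, 0, 0, 1.2, 60, 160, -122, 0, 0, 0, 1.5, 60, 192, -147, 0, 0, 0, 1.8, 60, 224, -171, 0, 0, 0, 2.1, 60, 256, -196, 0, 0, 0, 2.4, 60, 288, -220, 0, 0, 0, 2.7, 60, 320, -245, 0, 0, 0, 3, 60, 352, -269, 0, 0, 0, 3.3, 60, 384, -294, 0, 0, 0, 3.6, 60, 416, -318, 0, 0, 0, 3.9, 60, 448, -343, 0, 0, 0, 4.2, 60, 480, -367, 0, 0, 0, 4.5, 60, 512, -392, 0, 0, 0, 4.8, 60, 544, -416, 0, 0, 0, 5.1, 60, 576, -440, 0, 0, 0, 5.4, 60, 610, -465, 0, 0, 0, 5.7, 60, 642, -490, 0, 0, 0, 5.7, 60]
}}

```text
time: 3.32
position: [0.5888, 0.2615, 0.2312]
tool_rot: [0.0, 0.983, 0.184, 0.0]
wrist_force: [1.7, -0.2, 0.2]
width: 0.703
finger_force: 0.0
```

```bash
python3 - <<'E'
from h import *
s=manip.state();print(s['position'],s['tool_rot'],s['joint_pos'],s['wrist_force'],s['time'])
E
```

```text
[0.58875854 0.26145887 0.23121343] [4.40082745e-05 9.82922954e-01 1.84017559e-01 4.30814871e-05] [ 2.36432868e-01  5.85169971e-01  1.09117734e+00 -9.28414134e-05
  1.46516381e+00  1.43709446e+00] [ 1.71255395 -0.22624318  0.24550089] 3.3167
```

Call:
{"op": "carry_out", "data": {
  "steps": [0, 0, 20, 0, 0, 0, 60, 0, 0, 40, 0, 0, 0, 60, 0, 0, 60, 0, 0, 0, 60, 0, 0, 80, 0, 0, 0, 60, 0, 0, 100, 0, 0, 0, 60, 0, 0, 120, 0, 0, 0, 60, 0, 0, 135, 0, 0, 0, 60, 0, 0, 145, 0, 0, 0, 60, 0, 0, 151, 0, 0, 0, 60, 0, 0, 156, 0, 0, 0, 60, 0, 0, 156, 0, 0, 0, 60, 0, 0, 156, 0, 0, 0, 40, 0, 0, 156, 0, 0, 0, 30, 0, 0, 156, 0, 0, 0, 22, 0, 0, 156, 0, 0, 0, 12, 0, 0, 156, 0, 0, 0, 8, 0, 0, 156, 0, 0, 0, 8, 0, 0, 156, 0, 0, 0, 8, 0, 0, 156, 0, 0, 0, 8],
  "force": 40
}}

```text
time: 4.9
position: [0.5883, 0.2605, 0.0763]
tool_rot: [-0.001, 0.983, 0.184, 0.001]
wrist_force: [-1.1, 5.2, 3.4]
width: 0.175
finger_force: 43.0
```

```bash
python3 - <<'E'
from h import *
s=manip.state();print(s['position'],s['tool_rot'],s['wrist_force'],s['ft_torque'],s['width']*85.4)
a=manip.get_image('side');cv2.imwrite('pics/s2.png',cv2.resize(a['frame'][170:300,130:290],(800,650))[:600])
E
```

```text
[0.58834121 0.26053565 0.07627503] [-7.80219652e-04  9.82864763e-01  1.84324831e-01  7.78442155e-04] [-1.07689361  5.23938255  3.40420644] [0.72659692 0.24588363 0.03925273] 14.972039740155898
```

View pics/s2.png

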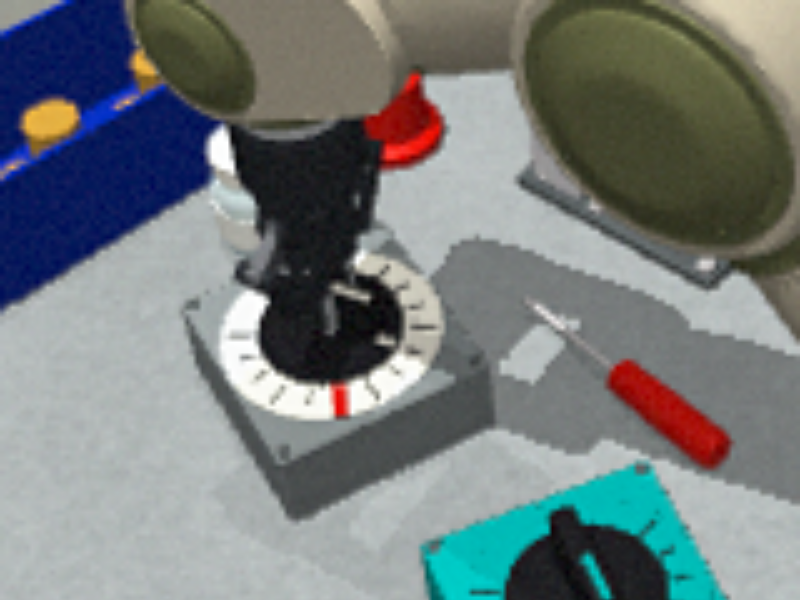

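The bar is gripped (opening about 15–16 mm, side forces small) and the pointer is visible between the fingers. Now I'll turn it 58° clockwise.

Call:
{"op": "carry_out", "data": {
  "steps": [0, 0, 0, 0, 0, 0, 8, 0, 0, 0, 0, 0, 0, 8, 0, 0, 0, 0, 0, 4, 8, 0, 0, 0, 0, 0, 8, 8, 0, 0, 0, 0, 0, 12, 8, 0, 0, 0, 0, 0, 16, 8, 0, 0, 0, 0, 0, 20, 8, 0, 0, 0, 0, 0, 24, 8, 0, 0, 0, 0, 0, 28, 8, 0, 0, 0, 0, 0, 32, 8, 0, 0, 0, 0, 0, 36, 8, 0, 0, 0, 0, 0, 40, 8, 0, 0, 0, 0, 0, 44, 8, 0, 0, 0, 0, 0, 48, 8, 0, 0, 0, 0, 0, 52, 8, 0, 0, 0, 0, 0, 55, 8, 0, 0, 0, 0, 0, 57, 8, 0, 0, 0, 0, 0, 58, 8, 0, 0, 0, 0, 0, 58, 8, 0, 0, 0, 0, 0, 58, 8],
  "force": 90
}}

```text
time: 6.62
position: [0.5884, 0.2622, 0.0764]
tool_rot: [-0.003, 0.949, -0.315, 0.0]
wrist_force: [1.5, 12.8, 2.2]
width: 0.167
finger_force: 87.8
```

```bash
python3 - <<'E'
from h import *
s=manip.state();q=s['tool_rot'];print(s['position'],np.degrees(2*np.arctan2(q[2],q[1])),s['wrist_force'],s['ft_torque'],s['width']*85.4)
a=manip.get_image('side');cv2.imwrite('pics/s3.png',cv2.resize(a['frame'][205:265,160:240],(800,600),interpolation=cv2.INTER_CUBIC))
c=np.array([.588,.2595,.0685])
for ang in (-.37,.648): print(ang,(proj(a,c+.045*np.array([-np.cos(ang),np.sin(ang),0]))-[160,205]+.5)*10)
E
```

```text
[0.58841674 0.26217069 0.07641296] -36.74777767824237 [ 1.53429536 12.82850265  2.21836316] [1.95668701 0.13721707 0.00733402] 14.287520892077946
-0.37 [495.87082101 339.70972231]
0.648 [369.66607399 408.65455812]
```

View pics/s3.png

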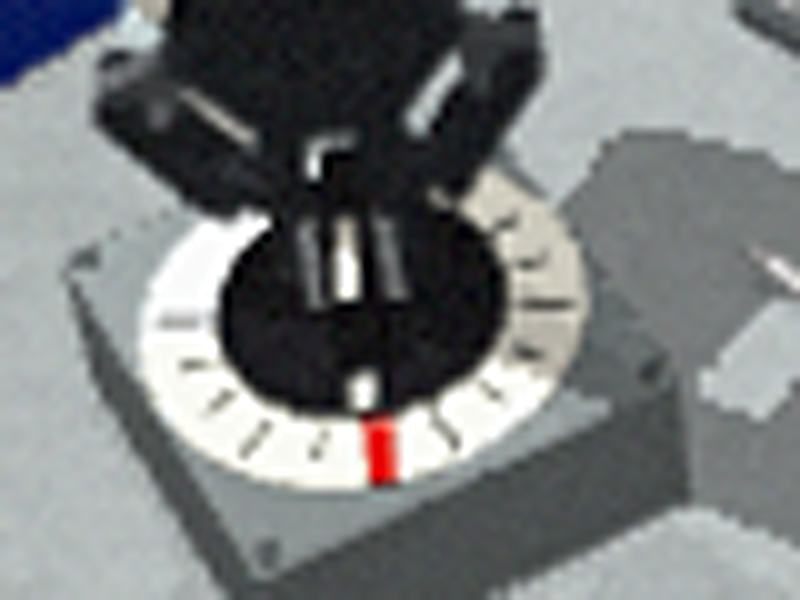

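The pointer end is at about crop (361,402), with the mark's inner end just beside it at (378,420). It looks overshot by a few degrees at most, so I'll put numbers on it.

```bash
python3 - <<'E'
from h import *
a=manip.get_image('side')
w=lambda c,z: ray(a,(c[0]/10-.5+160,c[1]/10-.5+205),z)
c=np.array([.588,.2595])
ang=lambda P:(np.arctan2(P[1]-c[1],-(P[0]-c[0])),np.hypot(*(P[:2]-c)))
for n,p,z in (('ptr out',(362,405),.069),('ptr in',(364,372),.069),('bar hi',(346,222),.1037),('bar lo',(346,298),.1037),('mark in',(378,420),.064),('mark out',(384,484),.064),('disc L',(218,305),.0685),('disc R',(510,300),.0685)):
  P=w(p,z);print(n,P,ang(P))
f=a['frame'];hsv=cv2.cvtColor(f,cv2.COLOR_BGR2HSV)
m=((hsv[...,0]<8)|(hsv[...,0]>172))&(hsv[...,1]>130)&(hsv[...,2]>90);m[:205]=0;m[265:]=0;m[:,:160]=0;m[:,240:]=0
y,x=np.nonzero(m);P=ray(a,(x.mean(),y.mean()),.063);print(len(x),P,ang(P))
E
```

```text
ptr out [0.55449621 0.28758802 0.069     ] (np.float64(0.6976935858928807), np.float64(0.04372002713522088))
ptr in [0.56422276 0.27915624 0.069     ] (np.float64(0.6908006261003619), np.float64(0.030850037283523084))
bar hi [0.58778147 0.26181785 0.1037    ] (np.float64(1.476794106265578), np.float64(0.0023281246634104273))
bar lo [0.5637506  0.28066453 0.1037    ] (np.float64(0.7175744567298245), np.float64(0.032186499413960554))
mark in [0.55028036 0.28569148 0.064     ] (np.float64(0.6069390693058166), np.float64(0.04592129356825997))
mark out [0.52985257 0.29967538 0.064     ] (np.float64(0.6046077749725077), np.float64(0.07067661978639292))
disc L [0.6177954  0.29323799 0.0685    ] (np.float64(2.2942185803938897), np.float64(0.04501130194685513))
disc R [0.55529877 0.22998221 0.0685    ] (np.float64(-0.7342777445918892), np.float64(0.044053043647165516))
15 [0.5421702  0.29141008 0.063     ] (np.float64(0.6082206297573215), np.float64(0.05584463981380856))
```

The pointer is overshot by about 0.05–0.08 rad. I'll turn back 4°, hold, release and lift straight up.

Call:
{"op": "carry_out", "data": {
  "steps": [0, 0, 0, 0, 0, -2, 8, 0, 0, 0, 0, 0, -4, 8, 0, 0, 0, 0, 0, -4, 8, 0, 0, 0, 0, 0, -4, 8, 0, 0, 0, 0, 0, -4, 8, 0, 0, 0, 0, 0, -4, 8, 0, 0, 0, 0, 0, -4, 30, 0, 0, 0, 0, 0, -4, 60, 0, 0, 0, 0, 0, -4, 60, 0, 0, 0, 0, 0, -4, 60, 0, 0, 0, 0, 0, -4, 60, 0, 0, -15, 0, 0, -4, 60, 0, 0, -30, 0, 0, -4, 60, 0, 0, -50, 0, 0, -4, 60, 0, 0, -75, 0, 0, -4, 60, 0, 0, -100, 0, 0, -4, 60, 0, 0, -130, 0, 0, -4, 60, 0, 0, -155, 0, 0, -4, 60, 0, 0, -155, 0, 0, -4, 60]
}}

```text
time: 8.3
position: [0.5898, 0.2597, 0.2363]
tool_rot: [-0.002, 0.959, -0.282, 0.004]
wrist_force: [-0.3, 0.6, 1.1]
width: 0.708
finger_force: 0.0
```

```bash
python3 - <<'E'
from h import *
s=manip.state();q=s['tool_rot'];print(s['position'],np.degrees(2*np.arctan2(q[2],q[1])),s['joint_pos'],s['wrist_force'],s['time'])
a=manip.get_image('side');t=manip.get_image('top')
o=np.hstack([cv2.resize(i['frame'][r:r+60,c:c+40],(400,600),interpolation=cv2.INTER_CUBIC) for i,r,c in ((a,205,177),(t,160,145))])
cv2.imwrite('pics/s4.png',o)
E
```

```text
[0.5898494  0.25965045 0.23627598] -32.79370228273428 [ 2.33255596e-01  5.77626798e-01  1.09046268e+00 -8.89030691e-05
  1.46408093e+00  2.37641905e+00] [-0.31014217  0.60681781  1.10246591] 8.3
```

View pics/s4.png

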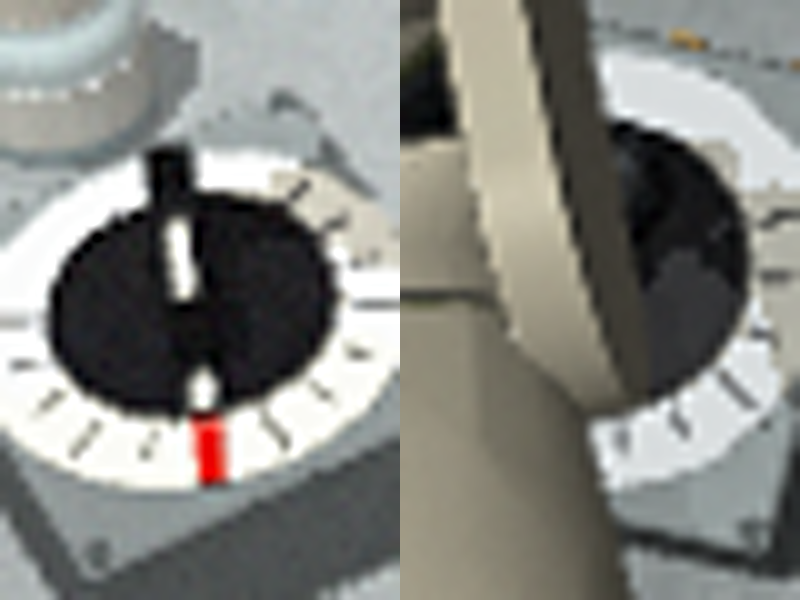

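Side view: the pointer end at (203,405) meets the mark's inner end at (208,420), so the dial is set. The arm hides most of the top view. Next I'll move over the red pad with the fingers shut.

Call:
{"op": "carry_out", "data": {
  "steps": [13, 31, 0, 0, 0, 0, 0, 27, 62, 0, 0, 0, 0, 0, 40, 94, 0, 0, 0, 0, 0, 54, 125, 0, 0, 0, 0, 0, 67, 156, 0, 0, 0, 0, 0, 81, 187, 0, 0, 0, 0, 0, 94, 218, 0, 0, 0, 0, 0, 108, 250, 0, 0, 0, 0, 0, 121, 281, 0, 0, 0, 0, 0, 135, 312, 0, 0, 0, 0, 0, 148, 343, 0, 0, 0, 0, 0, 162, 374, 0, 0, 0, 0, 0, 175, 406, 0, 0, 0, 0, 0, 188, 437, 0, 0, 0, 0, 0, 202, 468, 0, 0, 0, 0, 0, 209, 485, 0, 0, 0, 0, 0, 215, 499, 0, 0, 0, 0, 0, 215, 499, 0, 0, 0, 0, 0, 215, 499, 0, 0, 0, 0, 0]
}}

```text
time: 9.98
position: [0.4986, -0.2763, 0.2294]
tool_rot: [-0.001, 0.959, -0.283, -0.001]
wrist_force: [-0.4, -0.3, 0.5]
width: 0.001
finger_force: 0.0
```

```bash
python3 - <<'E'
from h import *
s=manip.state();print(s['position'],s['wrist_force'],s['width'],s['joint_pos'],s['time'])
t=manip.get_image('top');a=manip.get_image('side')
f=t['frame'][160:220,140:180]
o=np.hstack([cv2.resize(f,(400,600),interpolation=cv2.INTER_CUBIC),cv2.resize(a['frame'][110:200,280:340],(400,600),interpolation=cv2.INTER_CUBIC)]);cv2.imwrite('pics/s5.png',o)
print((proj(a,[.499,-.277,.106])-[280,110])*6.667)
E
```

```text
[ 0.49862575 -0.27627418  0.22939732] [-0.4005728  -0.2524178   0.47352501] 0.0008638430304003682 [-7.11555240e-01  4.15082474e-01  1.35843717e+00  2.93132483e-04
  1.36986577e+00  1.43201492e+00] 9.9833
[327.94771302 326.50532974]
```

View pics/s5.png

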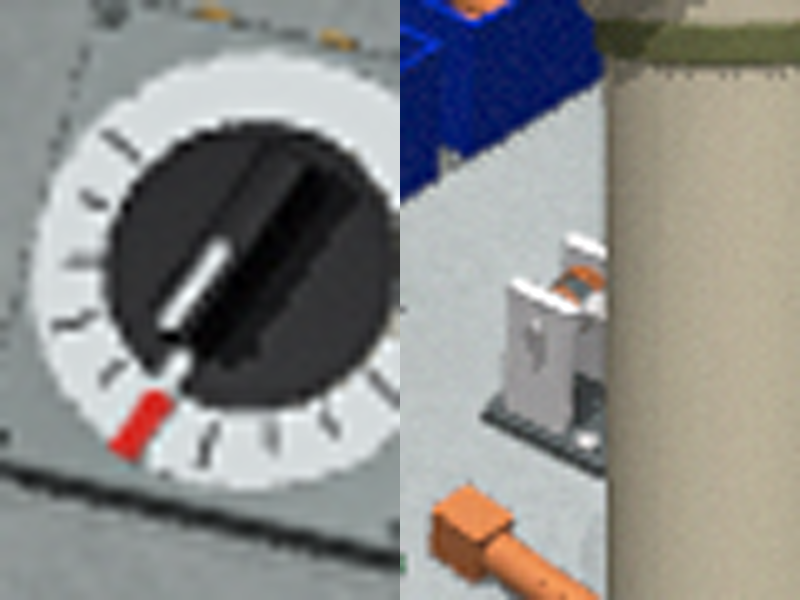

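The top view shows the pointer end at (172,378) meeting the red mark's inner end at (163,395), so the dial is set. I'll go down onto the pad and press.

Call:
{"op": "carry_out", "data": {
  "steps": [0, 0, 25, 0, 0, 0, 0, 0, 0, 50, 0, 0, 0, 0, 0, 0, 75, 0, 0, 0, 0, 0, 0, 95, 0, 0, 0, 0, 0, 0, 110, 0, 0, 0, 0, 0, 0, 118, 0, 0, 0, 0, 0, 0, 124, 0, 0, 0, 0, 0, 0, 130, 0, 0, 0, 0, 0, 0, 136, 0, 0, 0, 0, 0, 0, 142, 0, 0, 0, 0, 0, 0, 148, 0, 0, 0, 0, 0, 0, 153, 0, 0, 0, 0, 0, 0, 157, 0, 0, 0, 0, 0, 0, 160, 0, 0, 0, 0, 0, 0, 163, 0, 0, 0, 0, 0, 0, 165, 0, 0, 0, 0, 0, 0, 165, 0, 0, 0, 0]
}}

```text
time: 11.5
position: [0.4989, -0.2768, 0.066]
tool_rot: [0.0, 0.959, -0.282, 0.0]
wrist_force: [-5.2, 2.3, 9.7]
width: -0.001
finger_force: 5.1
```

Call:
{"op": "carry_out", "data": {
  "steps": [0, 0, 2, 0, 0, 0, 0, 0, 0, 3, 0, 0, 0, 0, 0, 0, 4, 0, 0, 0, 0, 0, 0, 4, 0, 0, 0, 0, 0, 0, 4, 0, 0, 0, 0, 0, 0, 4, 0, 0, 0, 0]
}}

```text
time: 12.0
position: [0.4991, -0.2769, 0.0647]
tool_rot: [0.001, 0.959, -0.282, 0.001]
wrist_force: [-12.3, 7.2, 30.9]
width: 0.001
finger_force: 16.2
```

The force rose to 31 N with only 1.3 mm more travel, so the lever is on its stop. I'll hold for a second and then release smoothly.

Call:
{"op": "carry_out", "data": {
  "steps": [0, 0, 0, 0, 0, 0, 0, 0, 0, 0, 0, 0, 0, 0, 0, 0, 0, 0, 0, 0, 0, 0, 0, 0, 0, 0, 0, 0, 0, 0, 0, 0, 0, 0, 0, 0, 0, 0, 0, 0, 0, 0, 0, 0, 0, 0, 0, 0, 0, 0, 0, 0, 0, 0, 0, 0, 0, 0, 0, 0, 0, 0, 0, 0, 0, 0, 0, 0, 0, 0, 0, 0, -8, 0, 0, 0, 0, 0, 0, -16, 0, 0, 0, 0, 0, 0, -24, 0, 0, 0, 0, 0, 0, -32, 0, 0, 0, 0, 0, 0, -42, 0, 0, 0, 0, 0, 0, -55, 0, 0, 0, 0, 0, 0, -75, 0, 0, 0, 0, 0, 0, -100, 0, 0, 0, 0, 0, 0, -130, 0, 0, 0, 0, 0, 0, -130, 0, 0, 0, 0]
}}

```text
time: 13.67
position: [0.5004, -0.2778, 0.197]
tool_rot: [0.002, 0.959, -0.282, 0.004]
wrist_force: [1.3, -0.1, 1.2]
width: -0.0
finger_force: 0.0
```

```bash
python3 - <<'E'
from h import *
s=manip.state();print(s['position'],s['wrist_force'],s['time'])
t=manip.get_image('top');cv2.imwrite('pics/s6.png',cv2.resize(t['frame'][130:280,80:380],(800,400),interpolation=cv2.INTER_CUBIC))
E
```

```text
[ 0.50040568 -0.2777587   0.19702645] [ 1.32152854 -0.13309615  1.24298347] 13.6667
```

View pics/s6.png

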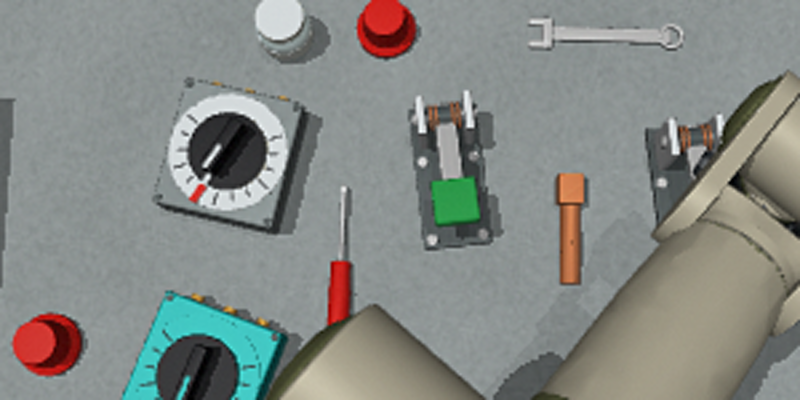

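The dial at (227,150) still points at the red mark (197,192), and the other things are where they were. The tool is clear above the red pad with no contact force, so I'm handing in.

```bash
python3 -c "
from rig import manip
print(manip.sign_off())"
```

```text
the job is handed in; nothing more can be done
None
```

The dial is set on the red mark, and the red lever was pushed to its stop, held for over a second and released. I did not see the lever back up, because the arm hid it in the last picture. The job is handed in, and the sign-off returned no verdict.

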